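# Load the toll-card hopper and key the lane open

## Task

Put the thick pack of toll cards flat on the floor of the card hopper, then set the follower weight flat on top of it, grip bar up, both square between the corner guides. Then, on the lane box, press the large round key, the square key and the long bar key in that order, one at a time, each fully down and let back up; press no key before the hopper is loaded, and never the triangle, cross or small round key. Leave the other things on the counter where they are.

Things in the scene. Friction and masses are not known exactly. Their poses are not given: they have to be found in the camera images.
- pack: Thick pack of pale toll cards, one rigid block 86 (x) x 54 (y) x 30 (z) mm, 0.13 to 0.27 kg, lying flat on the counter. Origin at the centre of its underside, z up. Turned half round it is the same.
- follower: Follower weight: flat dark steel plate 86 (x) x 54 (y) x 8 (z) mm with an upright black grip bar on top, 44 (x) x 14 (y) mm and 24 mm high (top at z = 32). Origin at the centre of the plate's underside, z up; it may lie half a turn either way.
- hopper_seat (a point): Centre of the fixed card hopper's floor, 12 mm above the counter; x along its long side. Black base 135 x 105 mm; four aluminium corner guides rise 50 mm above this floor, with flared lips to 58 mm. Space inside the guides: 91 (x) x 59 (y) mm. Between guides the long sides (facing +-y) are open over 63 mm, the short sides over 34 mm.
- lane_box: Fixed grey box 215 (x) x 150 (y) x 40 (z) mm, origin at the centre of its underside. On top six off-white keys on black 56 mm square bezels, 3 rows 66 mm apart in x by 2 columns 66 mm apart in y; which key is where varies. Key tops are 58 mm above the counter, 12 mm above the bezels.
- key_round_top (a point): Centre of the top of the key: 32 mm diameter disc (the LARGE round key). Moves down with the key.
- key_round (a joint): Travel of that spring key (m): 0 up, 0.007 fully down (about 5 N); it springs back.
- key_square_top (a point): Centre of the top of the key: 29 x 29 mm square cap. Moves down with the key.
- key_square (a joint): Travel of that spring key (m): 0 up, 0.007 fully down (about 5 N); it springs back.
- key_bar_top (a point): Centre of the top of the key: long narrow bar cap, 46 mm along its x, 15 mm along its y. Moves down with the key.
- key_bar (a joint): Travel of that spring key (m): 0 up, 0.007 fully down (about 5 N); it springs back.
- key_triangle_top (a point): Centre of the top of the key: three-sided cap, about 35 mm a side (not to be pressed). Moves down with the key.
- key_triangle (a joint): Travel of that spring key (m): 0 up, 0.007 fully down (about 5 N); it springs back.
- key_cross_top (a point): Centre of the top of the key: plus-shaped cap, 36 mm across, arms 11 mm wide (not to be pressed). Moves down with the key.
- key_cross (a joint): Travel of that spring key (m): 0 up, 0.007 fully down (about 5 N); it springs back.
- key_small_top (a point): Centre of the top of the key: 15 mm diameter disc (the SMALL round key, not to be pressed). Moves down with the key.
- key_small (a joint): Travel of that spring key (m): 0 up, 0.007 fully down (about 5 N); it springs back.
- mouse: Bystander: black computer mouse, about 80 x 62 x 34 mm. Origin at the centre of its underside.
- thin_bundle: Bystander: thin paper-banded bundle of toll cards, 86 x 54 x 10 mm (not the pack). Origin at the centre of its underside.
- spray: Bystander: white spray bottle with trigger head, 72 mm diameter, 140 mm tall. Origin at the centre of its underside.
- stapler: Bystander: black stapler, 130 x 36 x 50 mm. Origin at the centre of its underside.
- radio: Bystander: black hand radio lying flat, 120 x 58 x 34 mm plus aerial. Origin at the centre of its underside.
- mug: Bystander: white mug, 80 mm diameter, 90 mm tall. Origin at the centre of its underside.
- stamp: Bystander: wooden hand stamp, 50 x 32 mm block with a turned handle, 62 mm tall. Origin at the centre of its underside.
Mind the look-alikes: they are no part of the job. What is shaped like the part that bears hopper_seat but pink is not meant.

How it is judged:
By the outcome, as a careful person would: the job done as asked, in the order asked, and still so for the second after the job is handed in, with the robot touching nothing.
It also fails if it takes over 72 s, if anything falls off the work surface, if the arm or the gripper's body presses on something with over 40 N, if the wrist force passes 120 N, or if a joint passes its speed limit or range.

## Robot

A 6-joint arm with a two-finger parallel gripper is mounted at the origin on the work surface. World frame = base frame: x ahead of the robot, y to its left, z up, the work surface at z = 0. Lengths are in mm, angles in rad, forces in N, time in s.
With the tool pointing down it reaches from about 400 to 925 mm from the base axis. Payload 12.5 kg.
Tool frame: the origin (TCP) lies between the finger pads; the fingertips stand 19 mm ahead of it and the grasp point (between the pads) is the TCP (env.tips_ahead is the distance from the TCP to the fingertips, in mm); z points along the fingers, y is the line along which they close (so a half turn about z gives the same grasp; the last joint's range is limited). The gripper opens to 95 mm and grips with 3 to 60 N. Pads are 20 mm wide; open, the fingers measure 119 mm over their backs; the gripper's body (75 mm by 180 mm) begins 59 mm behind the grasp point.
Start: joints at [1.081, 0.491, 1.559, -0, 1.092, -0.106], TCP at [234.013, 579.554, 233.661] pointing down, gripper open.
Joint ranges: [-3.1, 3.1], [-0.84, 2.19], [0.05, 2.79], [-1.13, 4.28], [0.06, 2.93], [-2.69, 2.69]. Speed limits (rad/s): [2.22, 2.22, 2.79, 3.14, 3.14, 3.14].

## Interface

Orientations are given as [roll, pitch, yaw] about the fixed x, y, z axes, in that order (R = Rz(yaw) Ry(pitch) Rx(roll)).
In Python, from cell import env gives the robot as it stands.
- The arm moves only by the shell command python3 -m crank 'ROWS'. ROWS is JSON, a list of rows, each a list of 5 numbers: the shift along the tool's x, y, z in mm, then the turn about the tool's z in degrees, then the finger opening in mm, from 0 to 95.1. In form: [[dx, dy, dz, yaw, grip], ...]. A call has 1 to 10 rows; each row is the pose to reach, as a shift and turn from the pose commanded when the call began, along the tool's axes at that moment; what a row does not reach only later rows make up. A row lasts 1/12 s, in which the tool goes at most 41.7 mm and 7.16 degrees, less where a joint would pass 70% of its speed; a pose out of reach is approached as far as the arm can. A call with a gripper value outside its range is refused whole. The fingers move at their own pace and stop on an object; the grip force is fixed at half the most. Time passes only in rows, so rows that repeat a pose let the fingers close. It gives the time, the measured TCP pose, the force, the opening and the grip force at its end, in the units of the state.
- env.state(): the state, without advancing time (a new reading comes with each control period).
- env.read_camera(name): name is "scene" or "top" or "wrist"; returns a dict with "img" (400x640x3 uint8, blue, green, red), "K" (3x3 intrinsics, pixels), "k1" (the pictures are not rectified: a ray, as slopes to the right and down, at radius r is drawn at 1 + k1 r^2 times it, then the intrinsics apply), "pose" (4x4, takes a point from camera to world coordinates). Camera axes: x right, y down, z forward; pixel columns grow to the right and rows downward; lengths in mm; the calibration is good to about 2 mm. A picture is of the moment at which its call begins. There is no depth.
- env.job_done(): hands the job in; it is judged then, once.
The state is a dict: "t": time; "joints": joint angles; "qvel": joint speeds; "tau": joint torques, N m; "eef_pos": TCP position; "tcp_rot": TCP orientation; "ft_force": force on the tool from outside, world axes, zero at the start; "moment": the same for the moment, N m; "opening": opening from 0.0 (shut) to 1.0 (fully open); "grip_force": force on a finger pad.
Only numpy, scipy, OpenCV 4.12 (cv2) and the standard library are available. Lean on these libraries where they do the work, as an engineer would, in place of code of your own. Each camera call takes 0.05 s, during which the arm holds its last target. There are 200 camera calls.

## Working session

There is one attempt and no reset: what is moved stays moved. The work goes in short steps, Python scripts to look and compute and a shell command to move; the robot and the scene stay as the last step left them, time stands still between calls to the robot, and variables do not carry over. Pictures are saved under pics/ and viewed, at most 10 in all, crops included, and the job is handed in when it is done.

```bash
ls; mkdir -p pics; cat > h.py <<'E'
import numpy as np, cv2
from cell import env
def cam(n):
    return env.read_camera(n)
def ray(c,u,v):
    K=np.array(c['K'],float);k=c['k1']
    p=cv2.undistortPoints(np.array([[[u,v]]],float),K,np.array([k,0,0,0.]))[0,0]
    T=np.array(c['pose']);return T[:3,3],T[:3,:3]@np.array([p[0],p[1],1])
def at(c,u,v,z):
    o,d=ray(c,u,v);return (o+d*(z-o[2])/d[2])[:2]
def proj(c,P):
    T=np.linalg.inv(np.array(c['pose']));P=np.atleast_2d(P).astype(float)
    return cv2.projectPoints(P,cv2.Rodrigues(T[:3,:3])[0],T[:3,3],np.array(c['K'],float),np.array([c['k1'],0,0,0.]))[0][:,0]
E
python3 - <<'E'
from h import *
import pickle
for n in ('top','scene'):
    c=cam(n);pickle.dump(c,open(n+'.pkl','wb'));cv2.imwrite(f'pics/{n}0.png',c['img']);print(n,np.round(c['pose'],3).tolist(),c['K'],c['k1'])
s=env.state();print(s)
E
```

```text
pics
top [[-0.016, -0.997, 0.081, 421.873], [-1.0, 0.015, -0.009, 91.708], [0.008, -0.081, -0.997, 1112.28], [0.0, 0.0, 0.0, 1.0]] [[376.08580985   0.         320.37914684]
 [  0.         376.08580985 200.30986933]
 [  0.           0.           1.        ]] 0.00279190350501091
scene [[-0.57, 0.586, -0.576, 1108.9], [0.821, 0.399, -0.408, 529.838], [-0.009, -0.706, -0.708, 816.903], [0.0, 0.0, 0.0, 1.0]] [[388.27213103   0.         315.28170907]
 [  0.         388.27213103 194.1331666 ]
 [  0.           0.           1.        ]] -0.030003873691114655
{'t': 0.1, 'joints': array([ 1.08138921e+00,  4.91491003e-01,  1.55937895e+00,  1.28861101e-05,
        1.09165669e+00, -1.05588362e-01]), 'qvel': array([ 0.00135466, -0.00310016, -0.00209747,  0.00013093, -0.0008211 ,
       -0.00030621]), 'tau': array([ 1.58489380e-03, -6.13622475e+01, -2.58605254e+01,  6.93794154e-02,
        4.69641387e-02, -7.22168488e-05]), 'eef_pos': array([233.92421109, 579.37798267, 233.12859929]), 'tcp_rot': array([-3.14066507e+00, -1.09800821e-04,  2.75776790e+00]), 'ft_force': array([-0.51458247,  0.24916109,  0.14280219]), 'moment': array([-0.03225826, -0.0310659 , -0.01992679]), 'grip_force': 0.0, 'opening': 0.9984254297766968}
```

View pics/top0.png

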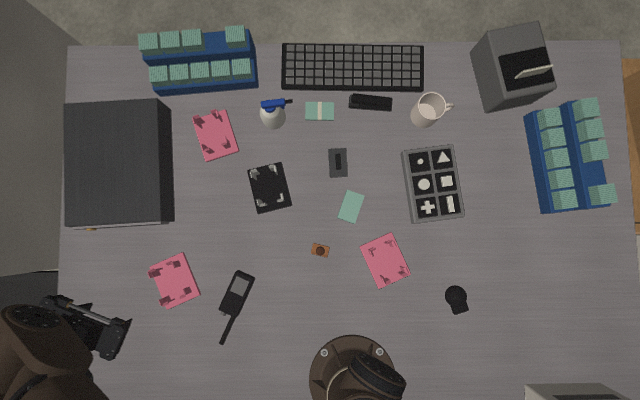

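View pics/scene0.png

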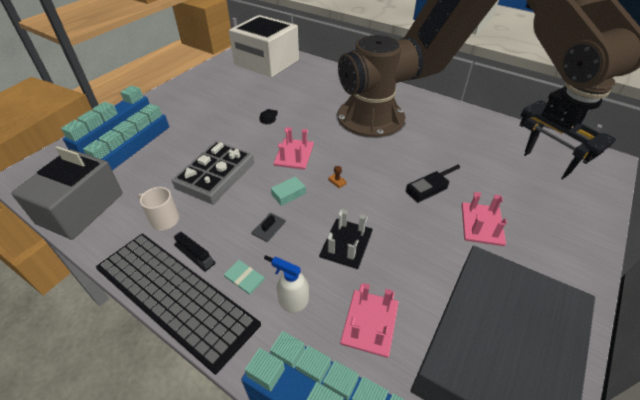

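Candidates, in top-image pixels:
- **Pack:** the plain block at (351,207). The look-alike is the banded thin bundle at (320,111), and the blocks in the blue trays are card stacks.
- **Hopper:** black at (269,188). The pink ones at (215,134), (175,280) and (385,261) are decoys.
- **Follower:** (338,162).
- **Lane box:** (432,184).

I'll check these choices in one crop.

```bash
python3 - <<'E'
from h import *
import pickle
c=pickle.load(open('top.pkl','rb'))
im=c['img'][138:232,238:472]
im=cv2.resize(im,None,fx=3.4,fy=3.4,interpolation=cv2.INTER_CUBIC);cv2.imwrite('pics/crop1.png',im);print(im.shape)
for n,u,v,z in [('pack',351,207,30),('foll',338,162,8),('hop',269,188,12),('lane',433,184,40)]:print(n,at(c,u,v,z))
E
```

```text
(320, 796, 3)
pack [488.67486804  -6.60026457]
foll [624.5510191   27.07735434]
hop [549.37959315 231.71342296]
lane [ 550.76820047 -243.20375038]
```

View pics/crop1.png

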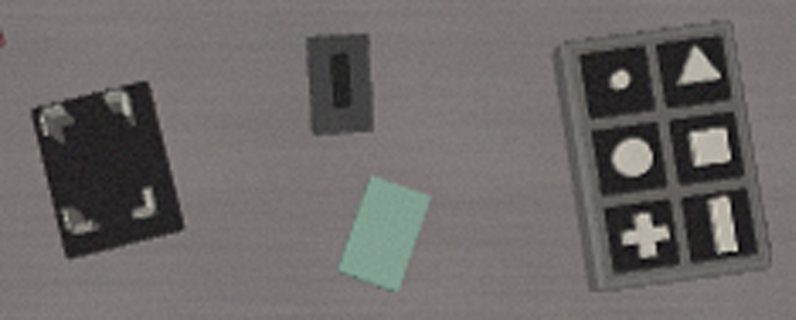

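```bash
cat >> h.py <<'E'
from scipy.optimize import least_squares
def fit(c,pix,L,W,z,x0,order=None):
    """pix: 4 corners; rectangle L along x, W along y. returns x,y,yaw(deg)"""
    pix=np.array(pix,float);b=None
    Q=np.array([[L,W],[-L,W],[-L,-W],[L,-W]])/2
    for a0 in np.arange(-90,90,15):
        def r(p):
            a=np.radians(p[2]);R=np.array([[np.cos(a),-np.sin(a)],[np.sin(a),np.cos(a)]])
            q=proj(c,np.c_[Q@R.T+p[:2],np.full(4,z)])
            D=np.linalg.norm(q[:,None]-pix[None],axis=2)
            from scipy.optimize import linear_sum_assignment as l
            i,j=l(D);return (q[i]-pix[j]).ravel()
        s=least_squares(r,[*x0,a0],x_scale=[10,10,5])
        if b is None or s.cost<b.cost:b=s
    return np.round(b.x,1),round(b.cost,2)
E
python3 - <<'E'
from h import *
import pickle
c=pickle.load(open('top.pkl','rb'))
def P(l):return [(238+(x+.5)/3.4-.5,138+(y+.5)/3.4-.5) for x,y in l]
print('pack',fit(c,P([(373,176),(431,196),(397,291),(339,270)]),86,54,30,(489,-7)))
print('foll',fit(c,P([(307,38),(369,34),(373,131),(313,135)]),86,54,8,(624,27)))
print('hop',fit(c,P([(32,107),(148,82),(185,230),(68,258)]),135,105,12,(549,232)))
print('lane',fit(c,P([(568,46),(730,22),(770,268),(598,290)]),215,150,40,(550,-243)))
for n,p in [('round',(633,157)),('square',(710,147)),('bar',(724,225)),('small',(620,80))]:
    u=P([p])[0];print(n,at(c,*u,58))
print(env.state()['tcp_rot'])
E
```

```text
pack (array([491. ,  -6.3, -20.8]), np.float64(0.24))
foll (array([623.2,  27.7,   2.1]), np.float64(0.13))
hop (array([551.4, 230.3,  12.9]), np.float64(0.52))
lane (array([ 552.6, -245.2,    6.2]), np.float64(5.06))
round [ 549.48900977 -211.59673456]
square [ 556.92539292 -276.1468289 ]
bar [ 491.66738035 -284.98929981]
small [ 614.42436461 -203.159079  ]
[-3.14066507e+00 -1.09800821e-04  2.75776790e+00]
```

```bash
cat >> h.py <<'E'
from scipy.spatial.transform import Rotation as Ro
def delta(x,y,z,yaw):
    s=env.state();R=Ro.from_euler('xyz',s['tcp_rot']).as_matrix()
    d=R.T@(np.array([x,y,z])-s['eef_pos']);cy=np.degrees(s['tcp_rot'][2])
    t=-((yaw-cy+90)%180-90)
    print('d',np.round(d,1),'turn',round(t,1),'t',round(s['t'],2),'pos',np.round(s['eef_pos'],1),'yaw',round(cy,1),'F',np.round(s['ft_force'],1),'op',round(s['opening']*95.1,1),'rp',np.round(s['tcp_rot'][:2],4))
E
python3 -c "
from h import *
delta(491,-6.3,200,-20.8)"
```

```text
d [-457.7 -446.8   33.5] turn -1.2 t 0.1 pos [233.9 579.4 233.1] yaw 158.0 F [-0.5  0.2  0.1] op 95.0 rp [-3.1407e+00 -1.0000e-04]
```

```bash
python3 -m crank '[[-457,-447,0,-1.2,95],[-457,-447,0,-1.2,95],[-457,-447,0,-1.2,95],[-457,-447,0,-1.2,95],[-457,-447,0,-1.2,95],[-457,-447,0,-1.2,95],[-457,-447,0,-1.2,95],[-457,-447,0,-1.2,95],[-457,-447,0,-1.2,95],[-457,-447,0,-1.2,95]]'; python3 -c "
from h import *
delta(491,-6.3,200,-20.8)"
```

```text
t: 0.93
eef_pos: [401.3, 195.9, 233.6]
tcp_rot: [3.142, -0.0, 2.779]
ft_force: [0.9, 0.4, 0.7]
opening: 0.998
grip_force: 0.0
d [-155.6 -157.3   33.6] turn 0.0 t 0.93 pos [401.3 195.9 233.6] yaw 159.2 F [0.9 0.4 0.7] op 94.9 rp [ 3.1415 -0.    ]
```

```bash
python3 -m crank '[[-156,-157,30,0,95],[-156,-157,30,0,95],[-156,-157,30,0,95],[-156,-157,30,0,95],[-156,-157,30,0,95],[-156,-157,30,0,95],[-156,-157,30,0,95],[-156,-157,30,0,95]]'; python3 - <<'E'
from h import *
delta(491,-6.3,200,-20.8)
import pickle
c=cam('wrist');pickle.dump(c,open('w1.pkl','wb'));cv2.imwrite('pics/w1.png',c['img'])
print(np.round(c['pose'],3).tolist())
E
```

```text
t: 1.6
eef_pos: [491.0, -4.7, 203.2]
tcp_rot: [-3.142, -0.001, 2.777]
ft_force: [-0.6, -0.3, 0.1]
opening: 1.003
grip_force: 0.0
d [-0.6 -1.5  3.2] turn -0.1 t 1.6 pos [491.   -4.7 203.2] yaw 159.1 F [-0.6 -0.3  0.1] op 95.4 rp [-3.1416e+00 -1.2000e-03]
[[0.357, 0.895, 0.267, 415.245], [0.934, -0.342, -0.102, 24.625], [0.0, 0.285, -0.958, 355.457], [0.0, 0.0, 0.0, 1.0]]
```

View pics/w1.png

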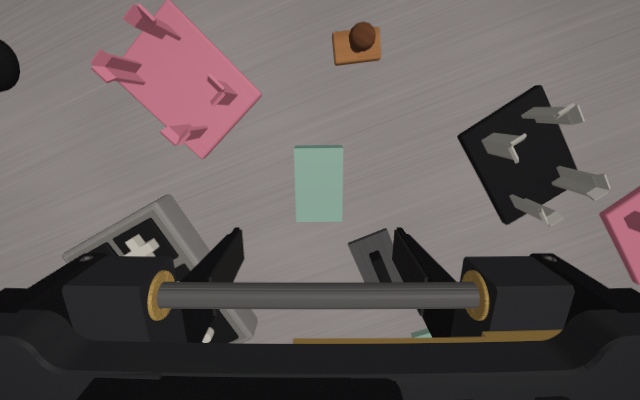

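The wrist view shows the pack at (319,184) and square to the tool. The follower is at (378,260), partly hidden, and the black hopper is at (525,155).

```bash
python3 - <<'E'
from h import *
import pickle
c=pickle.load(open('w1.pkl','rb'));im=c['img'].astype(int)
m=((im[...,1]-im[...,2]>15)&(im[...,1]>125)).astype(np.uint8)
n,l,st,ce=cv2.connectedComponentsWithStats(m)
i=[k for k in range(1,n) if abs(ce[k]-[319,184]).max()<15 and st[k][4]>500][0]
ct=cv2.findContours((l==i).astype(np.uint8),0,1)[0][0]
r=cv2.minAreaRect(ct);b=cv2.boxPoints(r)
b=b+0.5*np.sign(b-b.mean(0))
print(b.round(1).tolist(),fit(c,b,86,54,30,(491,-6)))
hp=[(458,137),(541,86),(578,172),(507,224)]
print(fit(c,hp,135,105,12,(551,230)))
T=proj(c,[[491,-6.3,30]]);print(T)
delta(491,-6.3,60,-20.8)
E
```

```text
[[293.5, 146.5], [342.5, 146.5], [342.5, 221.5], [293.5, 221.5]] (array([491.2,  -4.1, -20.9]), np.float64(3.79))
(array([550.1, 233.1,  15. ]), np.float64(40.52))
[[316.14486601 185.78756275]]
d [ -1.3  -2.2 143.4] turn -0.0 t 1.65 pos [490.7  -3.9 203.4] yaw 159.2 F [-0.7  0.1  0.2] op 95.2 rp [ 3.1416e+00 -1.0000e-03]
```

```bash
python3 -m crank '[[0,0,40,0,95],[0,0,80,0,95],[0,0,120,0,95],[0,0,150,0,95],[0,0,165,0,95],[0,0,175,0,95],[0,0,180,0,95],[0,0,180,0,95],[0,0,180,0,45],[0,0,180,0,45]]'; python3 -m crank '[[0,0,0,0,45],[0,0,0,0,45],[0,0,0,0,45],[0,0,0,0,45],[0,0,0,0,45]]'; python3 -c "
from h import *
delta(551,231.5,200,12.9)"
```

```text
t: 2.48
eef_pos: [491.8, -4.1, 24.8]
tcp_rot: [3.141, 0.002, 2.779]
ft_force: [-0.2, -0.2, 0.8]
opening: 0.909
grip_force: 0.0
t: 2.9
eef_pos: [491.3, -4.3, 23.8]
tcp_rot: [3.141, 0.0, 2.779]
ft_force: [0.5, -0.9, 2.0]
opening: 0.572
grip_force: 23.0
d [  27.9  241.7 -176.2] turn -33.7 t 2.9 pos [491.3  -4.3  23.8] yaw 159.2 F [ 0.5 -0.9  2. ] op 54.4 rp [3.1414e+00 3.0000e-04]
```

```bash
python3 -m crank '[[0,0,-40,0,45],[0,0,-80,0,45],[0,0,-120,0,45],[10,35,-160,-7,45],[16,75,-176,-14,45],[22,115,-176,-21,45],[28,155,-176,-28,45],[28,190,-176,-33.7,45],[28,225,-176,-33.7,45],[28,241.7,-176,-33.7,45]]'; python3 -m crank '[[0,0,0,0,45],[0,0,0,0,45],[0,0,0,0,45]]'; python3 - <<'E'
from h import *
import pickle
delta(551,231.5,200,12.9)
c=cam('wrist');pickle.dump(c,open('w2.pkl','wb'));cv2.imwrite('pics/w2.png',c['img'])
E
```

```text
t: 3.73
eef_pos: [551.4, 235.5, 199.3]
tcp_rot: [3.141, 0.001, -2.913]
ft_force: [0.1, -0.4, -2.9]
opening: 0.565
grip_force: 30.0
t: 3.98
eef_pos: [550.3, 231.0, 199.2]
tcp_rot: [-3.141, -0.001, -2.916]
ft_force: [0.1, 0.7, -2.8]
opening: 0.566
grip_force: 30.0
d [-0.8  0.3 -0.8] turn 0.0 t 3.98 pos [550.3 231.  199.2] yaw -167.1 F [ 0.1  0.7 -2.8] op 53.9 rp [-3.1414e+00 -1.4000e-03]
```

View pics/w2.png

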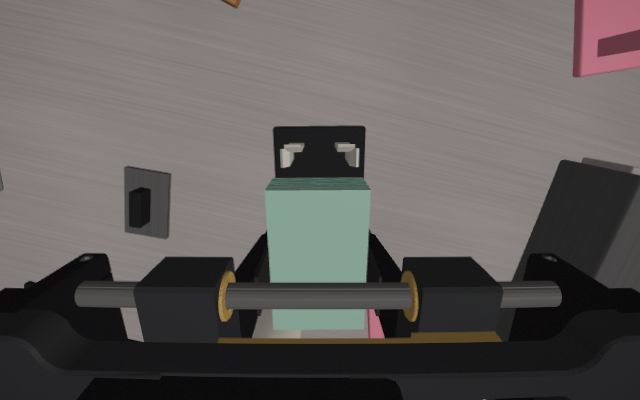

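The hopper's near base edge runs from (275,127) to (365,127) and is parallel to the tool. The pack is centred at about x=318.

```bash
python3 - <<'E'
from h import *
import pickle
c=pickle.load(open('w2.pkl','rb'));g=c['img'].astype(int).max(2)
for r in (130,135,140,165,170,174):
    d=np.where(g[r,250:390]<60)[0]+250
    print(r,d.min()-.5,d.max()+.5)
for u in (285,300,320,340,355):
    d=np.where(g[110:150,u]<60)[0]+110;print(u,d.min()-.5)
G=c['img'].astype(int);m=(G[...,1]-G[...,2]>12)
for r in (186,192,200,220,240):
    d=np.where(m[r,240:400])[0]+240;print('pack',r,d.min()-.5,d.max()+.5)
for u in (285,320,350):
    d=np.where(m[150:330,u])[0]+150;print('packv',u,d.min()-.5,d.max()+.5)
    print([tuple(G[r,u]) for r in range(176,194,2)])
E
```

```text
130 272.5 364.5
135 273.5 364.5
140 273.5 364.5
165 274.5 363.5
170 274.5 363.5
174 275.5 363.5
285 126.5
300 126.5
320 125.5
340 125.5
355 125.5
pack 186 266.5 368.5
pack 192 264.5 370.5
pack 200 264.5 369.5
pack 220 266.5 368.5
pack 240 266.5 368.5
packv 285 177.5 329.5
[(np.int64(30), np.int64(27), np.int64(29)), (np.int64(85), np.int64(94), np.int64(71)), (np.int64(90), np.int64(100), np.int64(78)), (np.int64(96), np.int64(106), np.int64(81)), (np.int64(90), np.int64(99), np.int64(74)), (np.int64(90), np.int64(100), np.int64(78)), (np.int64(85), np.int64(93), np.int64(71)), (np.int64(117), np.int64(130), np.int64(106)), (np.int64(147), np.int64(162), np.int64(135))]
packv 320 177.5 329.5
[(np.int64(28), np.int64(27), np.int64(28)), (np.int64(96), np.int64(106), np.int64(81)), (np.int64(96), np.int64(106), np.int64(81)), (np.int64(84), np.int64(93), np.int64(72)), (np.int64(96), np.int64(106), np.int64(82)), (np.int64(80), np.int64(87), np.int64(69)), (np.int64(90), np.int64(100), np.int64(74)), (np.int64(133), np.int64(147), np.int64(121)), (np.int64(149), np.int64(163), np.int64(135))]
packv 350 176.5 328.5
[(np.int64(27), np.int64(27), np.int64(28)), (np.int64(84), np.int64(94), np.int64(72)), (np.int64(85), np.int64(95), np.int64(72)), (np.int64(79), np.int64(87), np.int64(69)), (np.int64(85), np.int64(94), np.int64(72)), (np.int64(79), np.int64(87), np.int64(69)), (np.int64(90), np.int64(99), np.int64(74)), (np.int64(147), np.int64(162), np.int64(133)), (np.int64(148), np.int64(163), np.int64(135))]
```

```bash
python3 - <<'E'
from h import *
import pickle
c=pickle.load(open('w2.pkl','rb'))
t=np.array([550.3,231.0]);y=np.radians(-167.1);X=np.array([np.cos(y),np.sin(y)]);Y=np.array([np.sin(y),-np.cos(y)])
def tl(u,v,z):
    d=at(c,u,v,z)-t;return np.round([d@X,d@Y],1)
print('hop near L,R',tl(273.3,126.5,12),tl(364.7,125.5,12),'side lower',tl(275,172,12),tl(363.5,172,12))
print('pack top near',tl(265,190,205.4),tl(370,189.5,205.4),'far',tl(266.5,329.5,205.4),tl(368.5,328.5,205.4))
print('pack bottom near',tl(266.5,177.5,175.4),tl(368.5,176.5,175.4))
E
```

```text
hop near L,R [ 64.3 -49.6] [65.4 53.1] side lower [ 12.3 -49.7] [12.3 54. ]
pack top near [ 42.  -26.6] [42.3 27.3] far [-44.8 -30.4] [-44.1  31. ]
pack bottom near [ 41.9 -30.9] [42.5 31.4]
```

```bash
python3 -m crank '[[-1.7,1.6,30,0,45],[-1.7,1.6,60,0,45],[-1.7,1.6,80,0,45],[-1.7,1.6,90,0,45],[-1.7,1.6,90,0,45],[-1.7,1.6,90,0,45],[-1.7,1.6,90,0,45]]'; python3 - <<'E'
from h import *
import pickle
delta(552.4,233.5,109,12.9)
c=cam('wrist');pickle.dump(c,open('w3.pkl','wb'))
d=cam('scene');pickle.dump(d,open('s3.pkl','wb'))
a=cv2.resize(c['img'][60:330,200:440],None,fx=2,fy=2)
b=cv2.resize(d['img'][150:285,290:410],None,fx=4,fy=4,interpolation=cv2.INTER_CUBIC)[:, :]
b=b[:540,:320] if 0 else cv2.resize(d['img'][160:295,310:390],(320,540),interpolation=cv2.INTER_CUBIC)
cv2.imwrite('pics/w3.png',np.hstack([a,b]))
E
```

```text
t: 4.62
eef_pos: [552.9, 233.4, 111.1]
tcp_rot: [3.141, 0.002, -2.917]
ft_force: [-0.2, -0.1, -1.6]
opening: 0.568
grip_force: 30.0
d [0.4 0.2 2.1] turn -0.0 t 4.62 pos [552.9 233.4 111.1] yaw -167.1 F [-0.2 -0.1 -1.6] op 54.0 rp [3.1414e+00 2.1000e-03]
```

View pics/w3.png

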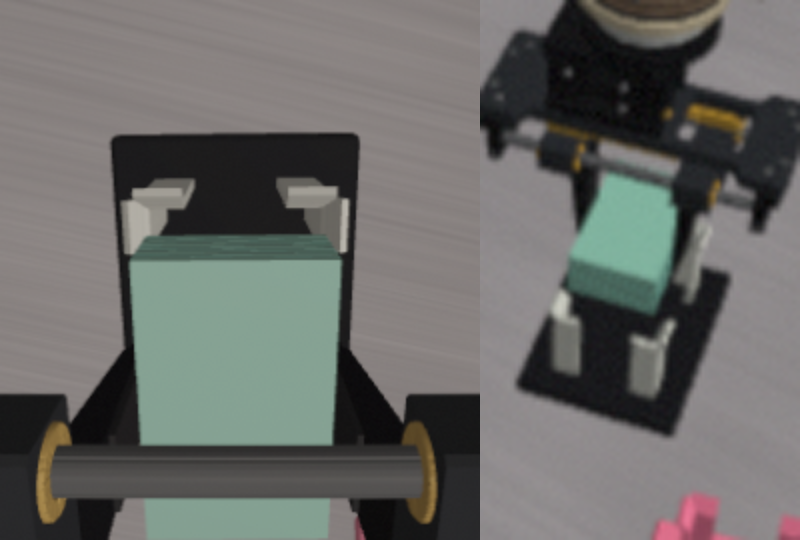

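Close view: the base edge runs from crop (112,137) to (358,134). The guides span 122 to 348 and the pack's top edge 130 to 340, so all three are centred at about 235.

```bash
python3 - <<'E'
from h import *
import pickle
c=pickle.load(open('w3.pkl','rb'))
t=np.array([552.9,233.4]);y=np.radians(-167.1);X=np.array([np.cos(y),np.sin(y)]);Y=np.array([np.sin(y),-np.cos(y)])
def tl(u,v,z):
    u=200+(u+.5)/2-.5;v=60+(v+.5)/2-.5
    d=at(c,u,v,z)-t;return np.round([d@X,d@Y],1)
print('hop near L,R',tl(112,137,12),tl(358,134,12),'side',tl(124,340,12),tl(351,340,12))
zt=111.1+6.2
print('pack top near',tl(130,260,zt),tl(340,258,zt),'pack bottom near',tl(146,236,zt-30),tl(329,235,zt-30))
print('lip outer', tl(122,200,70),tl(348,198,70),'lip near edges', tl(133,189,70),tl(337,187,70))
E
```

```text
hop near L,R [ 67.  -51.2] [68.2 51.2] side [-24.2 -51.1] [-24.2  53.4]
pack top near [ 42.3 -26.7] [42.8 27.1] pack bottom near [ 41.8 -27. ] [42.1 28.9]
lip outer [ 50.  -37.1] [50.7 37.4] lip near edges [ 53.6 -33.3] [54.3 33.6]
```

```bash
python3 -m crank '[[0.6,0.2,15,0,45],[0.6,0.2,27,0,45],[0.6,0.2,39,0,45],[0.6,0.2,50,0,45],[0.6,0.2,60,0,45],[0.6,0.2,66,0,45],[0.6,0.2,66,0,45],[0.6,0.2,66,0,45]]'; python3 -c "
from h import *
delta(552.4,233.5,36,12.9)"
```

```text
t: 5.38
eef_pos: [551.5, 233.7, 43.4]
tcp_rot: [3.142, -0.001, -2.916]
ft_force: [1.1, -0.4, -2.7]
opening: 0.568
grip_force: 30.0
d [-0.8 -0.3  7.4] turn 0.0 t 5.38 pos [551.5 233.7  43.4] yaw -167.1 F [ 1.1 -0.4 -2.7] op 54.0 rp [ 3.1416e+00 -5.0000e-04]
```

No contact so far. I'll lower the last bit, release and go up.

```bash
python3 -m crank '[[0,0,3,0,45],[0,0,5,0,45],[0,0,6.5,0,45],[0,0,7.5,0,45],[0,0,7.5,0,45],[0,0,7.5,0,45]]';python3 -m crank '[[0,0,0,0,70],[0,0,0,0,70],[0,0,0,0,70],[0,0,0,0,70]]'; python3 -c "
from h import *
delta(623.2,27.7,200,2.1)"
```

```text
t: 5.88
eef_pos: [551.6, 233.7, 36.2]
tcp_rot: [3.142, 0.0, -2.916]
ft_force: [-0.1, 0.1, -2.3]
opening: 0.566
grip_force: 30.0
t: 6.22
eef_pos: [551.6, 233.7, 36.4]
tcp_rot: [3.141, 0.0, -2.916]
ft_force: [-0.2, 0.1, 0.5]
opening: 0.728
grip_force: 0.0
d [ -23.8 -216.7 -163.6] turn 10.8 t 6.22 pos [551.6 233.7  36.4] yaw -167.1 F [-0.2  0.1  0.5] op 69.2 rp [3.1415e+00 5.0000e-04]
```

```bash
python3 -m crank '[[0,0,-35,0,70],[0,0,-75,0,70],[0,0,-115,0,70],[-5,-30,-145,7,70],[-12,-70,-145,10.8,60],[-16,-110,-145,10.8,50],[-20,-150,-145,10.8,40],[-24,-190,-145,10.8,35],[-24,-214,-145,10.8,35],[-24,-214,-145,10.8,35]]'; python3 -m crank '[[0,0,0,0,35],[0,0,0,0,35]]'; python3 - <<'E'
from h import *
import pickle
delta(623.2,29.7,180,2.1)
c=cam('wrist');pickle.dump(c,open('w4.pkl','wb'))
d=cam('top');pickle.dump(d,open('t4.pkl','wb'))
a=cv2.resize(c['img'][100:370,210:430],None,fx=2,fy=2)
b=cv2.resize(d['img'][155:222,240:300],None,fx=6,fy=6,interpolation=cv2.INTER_CUBIC)
b=cv2.copyMakeBorder(b,0,540-b.shape[0],0,0,0)
cv2.imwrite('pics/w4.png',np.hstack([a,b]))
E
```

```text
t: 7.05
eef_pos: [623.7, 26.0, 181.1]
tcp_rot: [-3.141, 0.001, -3.109]
ft_force: [-0.3, -0.6, -0.7]
opening: 0.393
grip_force: 0.0
t: 7.22
eef_pos: [622.4, 30.9, 181.1]
tcp_rot: [3.141, -0.0, -3.105]
ft_force: [0.5, 0.4, 0.1]
opening: 0.369
grip_force: 0.0
d [-0.7 -1.3  1.1] turn 0.0 t 7.22 pos [622.4  30.9 181.1] yaw -177.9 F [0.5 0.4 0.1] op 35.1 rp [ 3.1413e+00 -3.0000e-04]
```

View pics/w4.png

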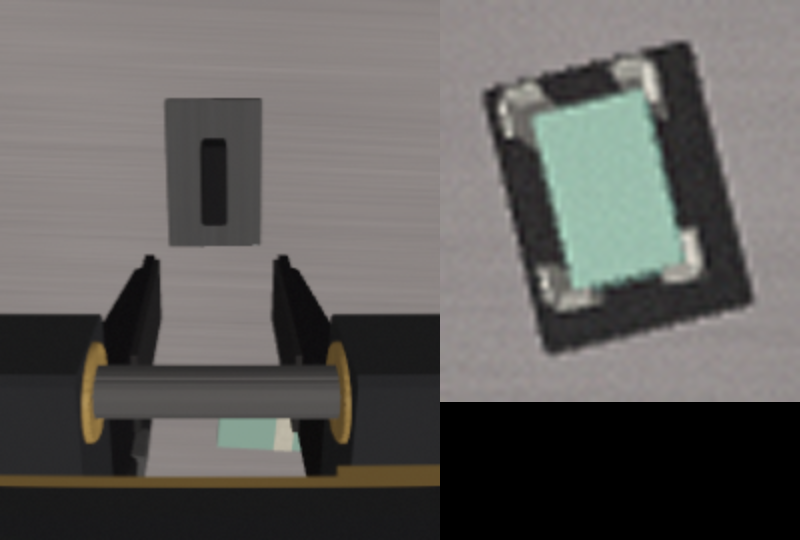

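The pack sits square between the guides. The follower plate's corners are at crop (164,98), (262,98), (261,243) and (170,246), with the bar at (214,182).

```bash
python3 - <<'E'
from h import *
import pickle
c=pickle.load(open('w4.pkl','rb'))
P=[(210+(u+.5)/2-.5,100+(v+.5)/2-.5) for u,v in [(164,98),(262,98),(261,243),(170,246)]]
(f,e)=fit(c,P,86,54,8,(623,30));print(f,e)
b=(210+213.5/2,100+182/2);print('bar top c',at(c,*b,32))
delta(f[0],f[1],30,f[2])
E
```

```text
[624.4  30.5   3. ] 0.34
bar top c [623.01667077  30.3600374 ]
d [ -2.   -1.2 151.2] turn -0.8 t 7.32 pos [622.4  31.6 181.2] yaw -177.8 F [-0.1 -0.7 -0.4] op 34.9 rp [ 3.1414e+00 -1.0000e-04]
```

```bash
python3 -m crank '[[-1.5,-1,40,-0.8,35],[-1.5,-1,80,-0.8,35],[-1.5,-1,115,-0.8,35],[-1.5,-1,135,-0.8,35],[-1.5,-1,145,-0.8,35],[-1.5,-1,151,-0.8,35],[-1.5,-1,151,-0.8,35],[-1.5,-1,151,-0.8,8],[-1.5,-1,151,-0.8,8],[-1.5,-1,151,-0.8,8]]'; python3 -m crank '[[0,0,0,0,8],[0,0,0,0,8],[0,0,0,0,8]]'; python3 -c "
from h import *
delta(551.8,233.6,200,12.9)"
```

```text
t: 8.15
eef_pos: [624.9, 29.5, 31.6]
tcp_rot: [-3.141, 0.002, -3.091]
ft_force: [-0.1, -0.6, 1.0]
opening: 0.214
grip_force: 0.0
t: 8.4
eef_pos: [624.7, 29.5, 31.2]
tcp_rot: [3.142, 0.002, -3.091]
ft_force: [-2.1, 1.2, 6.4]
opening: 0.143
grip_force: 30.0
d [  62.3  207.5 -168.9] turn -10.0 t 8.4 pos [624.7  29.5  31.2] yaw -177.1 F [-2.1  1.2  6.4] op 13.6 rp [3.1415e+00 1.6000e-03]
```

```bash
python3 -m crank '[[0,0,-30,0,8],[0,0,-70,0,8],[0,0,-110,0,8],[15,40,-130,-5,8],[30,80,-130,-10,8],[45,120,-130,-10,8],[55,160,-130,-10,8],[60,190,-130,-10,8],[62,207,-130,-10,8],[62,207.5,-130,-10,8]]'; python3 -m crank '[[0,0,0,0,8],[0,0,0,0,8],[0,0,0,0,8],[0,0,0,0,8]]'; python3 - <<'E'
from h import *
import pickle
delta(551.8,233.6,160,12.9)
c=cam('wrist');pickle.dump(c,open('w5.pkl','wb'))
a=cv2.resize(c['img'][90:290,220:420],(600,600),interpolation=cv2.INTER_CUBIC)
cv2.imwrite('pics/w5.png',a)
E
```

```text
t: 9.23
eef_pos: [550.5, 236.8, 160.2]
tcp_rot: [3.141, -0.0, -2.913]
ft_force: [-1.1, -0.6, -3.5]
opening: 0.142
grip_force: 30.0
t: 9.57
eef_pos: [552.1, 232.4, 160.1]
tcp_rot: [-3.142, -0.0, -2.918]
ft_force: [-0.2, -0.4, -3.1]
opening: 0.145
grip_force: 30.0
d [0.1 1.3 0.1] turn -0.1 t 9.57 pos [552.1 232.4 160.1] yaw -167.2 F [-0.2 -0.4 -3.1] op 13.7 rp [-3.1416e+00 -1.0000e-04]
```

View pics/w5.png

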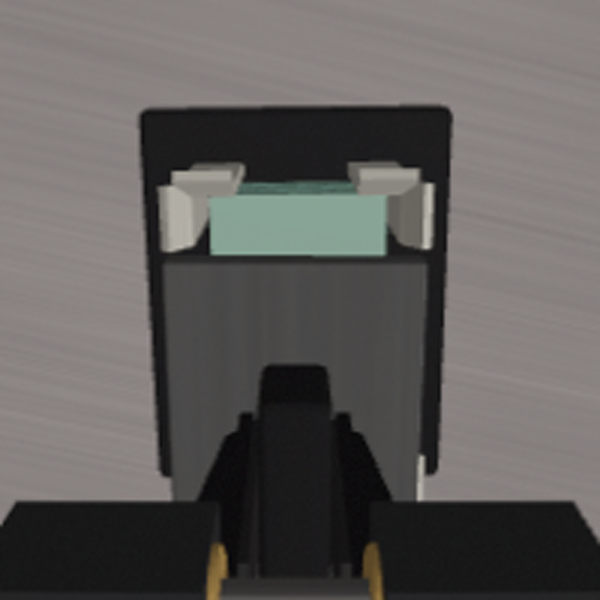

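The plate hangs level, with its near edge at crop (162–430, 262). The pack and guides line up behind it.

```bash
python3 - <<'E'
from h import *
import pickle
c=pickle.load(open('w5.pkl','rb'))
t=np.array([552.1,232.4]);y=np.radians(-167.2);X=np.array([np.cos(y),np.sin(y)]);Y=np.array([np.sin(y),-np.cos(y)])
def tl(u,v,z):
    u=220+(u+.5)/3-.5;v=90+(v+.5)/3-.5
    d=at(c,u,v,z)-t;return np.round([d@X,d@Y],1)
print('base',tl(141,112,12),tl(452,108,12),'side',tl(158,400,12),tl(441,400,12))
print('plate near',tl(162,263,137),tl(430,263,137),'side',tl(172,480,137),tl(421,480,137))
print('pack',tl(210,196,42),tl(386,196,42),'lipouter',tl(160,190,70),tl(434,186,70))
delta(552.1,232.4,160,12.9)
E
```

```text
base [ 65.5 -50.5] [66.9 52.6] side [-36.6 -49.2] [-36.6  53.8]
plate near [ 42.1 -26.4] [42.1 27.9] side [ -6.4 -26.3] [-6.4 28.1]
pack [ 41.9 -25.4] [42.  28.4] lipouter [ 47.7 -36.4] [48.8 38.6]
d [ 0.1 -0.1  0.1] turn -0.1 t 9.62 pos [552.1 232.5 160.1] yaw -167.2 F [-0.4 -0.3 -3.1] op 13.5 rp [ 3.1416 -0.    ]
```

```bash
python3 -m crank '[[-0.3,0.7,20,-0.5,8],[-0.3,0.7,40,-0.5,8],[-0.3,0.7,52,-0.5,8],[-0.3,0.7,62,-0.5,8],[-0.3,0.7,72,-0.5,8],[-0.3,0.7,80,-0.5,8],[-0.3,0.7,80,-0.5,8],[-0.3,0.7,80,-0.5,8]]'; python3 -m crank '[[0,0,2,0,8],[0,0,4,0,8],[0,0,6,0,8],[0,0,7,0,8],[0,0,7,0,8]]'; python3 -c "
from h import *
delta(552,233.2,73,12.9)"
```

```text
t: 10.28
eef_pos: [552.0, 234.3, 80.1]
tcp_rot: [3.142, -0.0, -2.908]
ft_force: [-0.2, 0.0, -3.3]
opening: 0.152
grip_force: 30.0
t: 10.7
eef_pos: [552.0, 234.3, 73.3]
tcp_rot: [3.142, 0.0, -2.907]
ft_force: [0.9, -0.2, -2.8]
opening: 0.144
grip_force: 30.0
d [ 0.2 -1.1  0.3] turn 0.5 t 10.7 pos [552.  234.3  73.3] yaw -166.6 F [ 0.9 -0.2 -2.8] op 13.7 rp [3.1415e+00 3.0000e-04]
```

```bash
python3 -m crank '[[0,0,0.5,0,8],[0,0,0.5,0,8],[0,0,0.9,0,8],[0,0,0.9,0,8]]'; python3 -m crank '[[0,0,0,0,28],[0,0,0,0,28],[0,0,0,0,28],[0,0,0,0,28]]';python3 -m crank '[[0,0,-30,0,28],[0,0,-70,0,28],[0,0,-110,0,28],[0,0,-130,0,28],[0,0,-130,0,28]]'; python3 -c "
from h import *
delta(550,-210,180,6)"
```

```text
t: 11.03
eef_pos: [552.0, 234.3, 73.2]
tcp_rot: [3.141, 0.001, -2.908]
ft_force: [-4.0, -1.4, 9.7]
opening: 0.146
grip_force: 30.0
t: 11.37
eef_pos: [552.0, 234.3, 72.2]
tcp_rot: [3.142, 0.0, -2.908]
ft_force: [0.5, -0.2, -0.5]
opening: 0.288
grip_force: 0.0
t: 11.78
eef_pos: [553.5, 234.8, 207.1]
tcp_rot: [3.141, 0.008, -2.907]
ft_force: [1.1, -0.3, 0.4]
opening: 0.291
grip_force: 0.0
d [ 106.8 -431.9   26.1] turn 7.4 t 11.78 pos [553.5 234.8 207.1] yaw -166.6 F [ 1.1 -0.3  0.4] op 27.7 rp [3.1411 0.0078]
```

```bash
python3 -m crank '[[6,-40,0,7.1,10],[12,-80,0,7.4,0],[20,-120,0,7.4,0],[30,-160,0,7.4,0],[38,-200,0,7.4,0],[45,-240,0,7.4,0],[50,-280,0,7.4,0],[55,-320,0,7.4,0],[58,-360,0,7.4,0],[58,-400,0,7.4,0]]'; python3 -c "
from h import *
delta(600,-242,200,6)"
```

```text
t: 12.62
eef_pos: [587.7, -170.3, 201.4]
tcp_rot: [3.141, -0.001, -3.037]
ft_force: [0.0, 0.5, -0.2]
opening: 0.002
grip_force: 0.0
d [ -4.8 -72.6   1.3] turn -0.0 t 12.62 pos [ 587.7 -170.3  201.4] yaw -174.0 F [ 0.   0.5 -0.2] op 0.2 rp [ 3.1409e+00 -1.0000e-03]
```

```bash
python3 -m crank '[[-5,-35,0,0,0],[-5,-65,0,0,0],[-5,-70,0,0,0],[-5,-70,0,0,0],[-5,-70,0,0,0],[-5,-70,0,0,0],[-5,-70,0,0,0]]'; python3 - <<'E'
from h import *
import pickle
delta(600,-242,200,6)
c=cam('wrist');pickle.dump(c,open('w6.pkl','wb'))
d=cam('top');pickle.dump(d,open('t6.pkl','wb'))
a=cv2.resize(c['img'][20:320,160:460],(500,500),interpolation=cv2.INTER_CUBIC)
b=cv2.resize(d['img'][160:218,240:300],(300,290),interpolation=cv2.INTER_CUBIC)
s=cam('scene')['img'][195:280,315:380];s=cv2.resize(s,(300,210)) if 0 else cv2.resize(s,(160,210))
s=cv2.copyMakeBorder(s,0,0,0,140,0)
cv2.imwrite('pics/w6.png',np.hstack([a,np.vstack([b,s])]))
E
```

```text
t: 13.2
eef_pos: [600.6, -235.9, 202.2]
tcp_rot: [3.141, -0.0, -3.035]
ft_force: [0.4, 1.3, -0.1]
opening: 0.004
grip_force: 0.0
d [ 1.2 -6.   2.2] turn 0.1 t 13.2 pos [ 600.6 -235.9  202.2] yaw -173.9 F [ 0.4  1.3 -0.1] op 0.4 rp [ 3.1413e+00 -1.0000e-04]
```

View pics/w6.png

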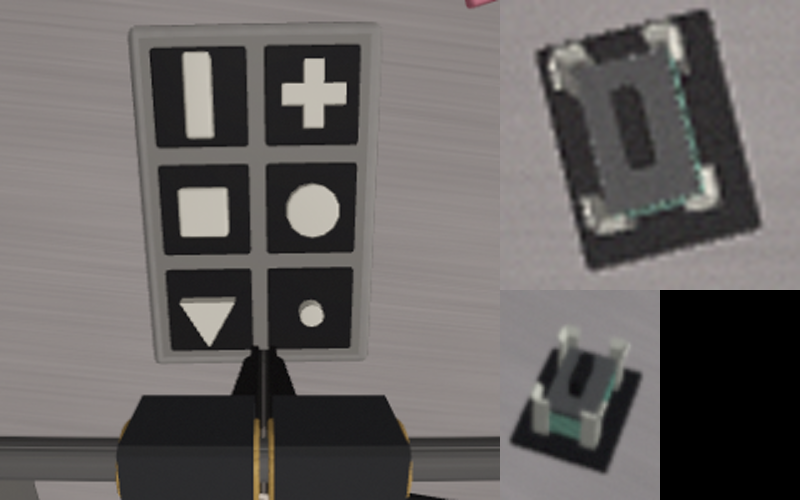

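The follower sits flat and square on the pack inside the guides. In the crop, the round key is at (313,210), the square at (204,211) and the bar at (198,95).

```bash
python3 - <<'E'
from h import *
import pickle
c=pickle.load(open('w6.pkl','rb'))
k=.6
for n,u,v in [('round',313,210),('square',204,211),('bar',198,95)]:
    p=at(c,160+(u+.5)*k-.5,20+(v+.5)*k-.5,58);print(n,p);delta(*p,95,6)
E
```

```text
round [ 550.20689926 -210.83672063]
d [ 47.6  30.8 107.4] turn 0.1 t 13.35 pos [ 600.7 -236.4  202.5] yaw -173.9 F [-0.1  0.8  0.6] op 0.4 rp [-3.1415e+00  3.0000e-04]
square [ 557.71599648 -275.71047581]
d [ 47.  -34.5 107.4] turn 0.1 t 13.35 pos [ 600.7 -236.4  202.5] yaw -173.9 F [-0.1  0.8  0.6] op 0.4 rp [-3.1415e+00  3.0000e-04]
bar [ 493.10728854 -283.90882355]
d [112.1 -35.8 107.4] turn 0.1 t 13.35 pos [ 600.7 -236.4  202.5] yaw -173.9 F [-0.1  0.8  0.6] op 0.4 rp [-3.1415e+00  3.0000e-04]
```

```bash
python3 -m crank '[[25,15,30,0,0],[47.6,30.8,65,0,0],[47.6,30.8,95,0,0],[47.6,30.8,107,0,0],[47.6,30.8,107,0,0],[47.6,30.8,107,0,0],[47.6,30.8,107,0,0]]'; python3 -m crank '[[0,0,10,0,0],[0,0,17,0,0],[0,0,21,0,0],[0,0,23,0,0],[0,0,24,0,0],[0,0,24,0,0],[0,0,24,0,0]]';python3 -c "
from h import *
delta(550.2,-210.8,70,6)"
```

```text
t: 13.93
eef_pos: [550.8, -211.9, 96.4]
tcp_rot: [-3.141, 0.002, -3.036]
ft_force: [-0.5, -0.2, -0.3]
opening: 0.002
grip_force: 0.0
t: 14.52
eef_pos: [550.2, -211.8, 71.5]
tcp_rot: [-3.141, 0.0, -3.037]
ft_force: [-0.3, 0.7, 3.7]
opening: 0.002
grip_force: 2.1
d [-0.1  1.   1.5] turn 0.0 t 14.52 pos [ 550.2 -211.8   71.5] yaw -174.0 F [-0.3  0.7  3.7] op 0.2 rp [-3.1414e+00  5.0000e-04]
```

```bash
python3 -m crank '[[0,0,1,0,0],[0,0,2,0,0],[0,0,2.5,0,0],[0,0,2.5,0,0],[0,0,2.5,0,0]]';python3 -c "
from h import *
delta(550.2,-210.8,70,6)"
```

```text
t: 14.93
eef_pos: [550.3, -211.8, 70.1]
tcp_rot: [-3.141, 0.001, -3.037]
ft_force: [-2.1, 1.5, 17.5]
opening: 0.005
grip_force: 8.9
d [-0.   1.   0.1] turn 0.0 t 14.93 pos [ 550.3 -211.8   70.1] yaw -174.0 F [-2.1  1.5 17.5] op 0.5 rp [-3.1409e+00  1.2000e-03]
```

Round key is fully down at 17 N on its stop. Next I'll raise, cross over and press the square.

```bash
python3 -m crank '[[0,0,-15,0,0],[0,0,-35,0,0],[-0.6,-32,-35,0,0],[-0.6,-64.3,-35,0,0],[-0.6,-64.3,-35,0,0],[-0.6,-64.3,-35,0,0],[-0.6,-64.3,-35,0,0]]'; python3 -c "
from h import *
delta(557.7,-275.7,70,6)"
```

```text
t: 15.52
eef_pos: [556.8, -275.2, 103.1]
tcp_rot: [3.141, -0.001, -3.037]
ft_force: [-0.2, 0.5, 0.0]
opening: 0.002
grip_force: 0.0
d [-0.9 -0.6 33.1] turn -0.0 t 15.52 pos [ 556.8 -275.2  103.1] yaw -174.0 F [-0.2  0.5  0. ] op 0.2 rp [ 3.1405e+00 -1.1000e-03]
```

```bash
python3 -m crank '[[0,0,15,0,0],[0,0,25,0,0],[0,0,29,0,0],[0,0,32,0,0],[0,0,34,0,0],[0,0,34.7,0,0],[0,0,34.7,0,0],[0,0,34.7,0,0],[0,0,34.7,0,0]]'; python3 -c "
from h import *
delta(557.7,-275.7,70,6)"
```

```text
t: 16.27
eef_pos: [557.1, -274.6, 70.2]
tcp_rot: [3.141, -0.001, -3.036]
ft_force: [-4.8, 6.1, 13.1]
opening: 0.006
grip_force: 6.6
d [-0.5 -1.1  0.2] turn 0.0 t 16.27 pos [ 557.1 -274.6   70.2] yaw -174.0 F [-4.8  6.1 13.1] op 0.6 rp [ 3.1406e+00 -5.0000e-04]
```

```bash
python3 -m crank '[[0,0,0.6,0,0],[0,0,0.6,0,0],[0,0,0.6,0,0]]'; python3 -m crank '[[0,0,-15,0,0],[0,0,-35,0,0],[32,-1.5,-35,0,0],[64.6,-2.4,-35,0,0],[64.6,-2.4,-35,0,0],[64.6,-2.4,-35,0,0],[64.6,-2.4,-35,0,0]]'; python3 -c "
from h import *
delta(493.1,-283.9,70,6)"
```

```text
t: 16.52
eef_pos: [557.1, -274.6, 70.1]
tcp_rot: [3.141, -0.0, -3.036]
ft_force: [-6.4, 6.4, 19.1]
opening: 0.004
grip_force: 9.2
t: 17.1
eef_pos: [493.9, -285.0, 103.8]
tcp_rot: [-3.141, 0.001, -3.037]
ft_force: [0.3, -0.5, -0.2]
opening: 0.004
grip_force: 0.0
d [ 0.7  1.2 33.8] turn -0.0 t 17.1 pos [ 493.9 -285.   103.8] yaw -174.0 F [ 0.3 -0.5 -0.2] op 0.4 rp [-3.1409e+00  9.0000e-04]
```

```bash
python3 -m crank '[[0.7,0.8,15,0,0],[0.7,0.8,25,0,0],[0.7,0.8,29,0,0],[0.7,0.8,32,0,0],[0.7,0.8,34,0,0],[0.7,0.8,35,0,0],[0.7,0.8,35.6,0,0],[0.7,0.8,35.6,0,0],[0.7,0.8,35.6,0,0],[0.7,0.8,35.6,0,0]]'; python3 -c "
from h import *
delta(493.1,-283.9,70,6)"
```

```text
t: 17.93
eef_pos: [493.2, -283.8, 69.9]
tcp_rot: [-3.141, 0.001, -3.036]
ft_force: [-2.9, 6.5, 24.6]
opening: 0.003
grip_force: 12.8
d [ 0.1 -0.1 -0.1] turn 0.0 t 17.93 pos [ 493.2 -283.8   69.9] yaw -174.0 F [-2.9  6.5 24.6] op 0.3 rp [-3.1409e+00  1.3000e-03]
```

Bar key is fully down. I'll raise clear, do a last check of the hopper and keys, then hand in.

```bash
python3 -m crank '[[0,0,-15,0,0],[0,0,-45,0,0],[0,0,-85,0,0],[0,0,-125,0,0],[0,0,-140,0,0],[0,0,-140,0,0],[0,0,-140,0,0]]'; python3 - <<'E'
from h import *
import pickle
delta(493,-284,210,6)
a=pickle.load(open('t6.pkl','rb'))['img'];b=cam('top')['img']
d=cv2.absdiff(a,b).max(2)
print('hopper diff',d[155:222,240:300].max(),'bystanders',d[80:130,180:460].max(), d[225:350,140:330].max())
print(env.job_done())
E
```

```text
t: 18.52
eef_pos: [492.7, -284.0, 208.3]
tcp_rot: [-3.141, 0.001, -3.036]
ft_force: [-0.5, 0.3, -0.5]
opening: 0.004
grip_force: 0.0
d [-0.3 -0.1 -1.7] turn 0.0 t 18.52 pos [ 492.7 -284.   208.3] yaw -174.0 F [-0.5  0.3 -0.5] op 0.4 rp [-3.1406e+00  1.1000e-03]
hopper diff 20 bystanders 104 122
the job is handed in; nothing more can be done
None
```

The pack and follower weight are in the hopper, flat and square. I then pressed the large round, square and bar keys in that order, each to its stop and back up, and handed the job in at about 18.5 s; I didn't follow up two image differences (likely the moving arm) over the areas around the other items.

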